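# Nest two castor cups and set the centre punch for drilling

## Robot

A 6-joint arm with a two-finger parallel gripper is mounted at the origin on the work surface; the furniture and walls round the work are solid. World frame = base frame: x ahead of the robot, y to its left, z up, the work surface at z = 0. Lengths are in mm, angles in rad, forces in N, time in s.
With the tool pointing down it reaches from about 400 to 925 mm from the base axis. Payload 12.5 kg.
Tool frame: the origin (TCP) lies on the centre line of the jaws, within the pads' length; the fingertips stand 14 mm ahead of it and the grasp point (between the pads) lies 5 mm behind it; z points along the fingers, x is the direction in which the jaws open and shut, and the axes are right-handed (so a half turn about z gives the same grasp; the last joint's range is limited). The gripper opens to 95 mm and grips with 3 to 60 N. Pads are 20 mm wide; open, the fingers measure 119 mm over their backs; the gripper's body (75 mm by 180 mm) begins 59 mm behind the grasp point.
Start: joints at [-1.33, 0.491, 1.559, -0, 1.092, -0.106], TCP at [212.454, -587.8, 228.661] pointing down, gripper open.
Joint ranges: [-3.1, 3.1], [-0.84, 2.19], [0.05, 2.79], [-1.13, 4.28], [0.06, 2.93], [-2.69, 2.69]. Speed limits (rad/s): [2.22, 2.22, 2.79, 3.14, 3.14, 3.14].

## Interface

Orientations are given as [roll, pitch, yaw] about the fixed x, y, z axes, in that order (R = Rz(yaw) Ry(pitch) Rx(roll)).
In Python, from cell import state, read_camera, job_done gives the robot as it stands.
- The arm moves only by the shell command python3 -m handwheel 'ROWS'. ROWS is JSON, a list of rows, each an object of numbers: "hand": the finger opening in m, from 0 to 0.0951; "x", "y", "z": the shift along the world's x, y, z in m; "spin": the turn about the world's z in units of 5 degrees (1.0 is 5 degrees). In form: [{"hand": .., "x": .., "y": .., "z": .., "spin": ..}, ...]. A call has 1 to 20 rows; each row is the pose to reach, as a shift and turn from the pose commanded when the call began; what a row does not reach only later rows make up. A row lasts 1/12 s, in which the tool goes at most 41.7 mm and 7.16 degrees, less where a joint would pass 70% of its speed; a pose out of reach is approached as far as the arm can. A call with a gripper value outside its range is refused whole. The fingers move at their own pace and stop on an object; the grip force is fixed at half the most. Time passes only in rows, so rows that repeat a pose let the fingers close. It gives the time, the measured TCP pose, the force and the opening at its end, in the units of the state.
- state(): the state, without advancing time (a new reading comes with each control period).
- read_camera(name): name is "scene" or "top" or "wrist"; returns a dict with "img" (400x640x3 uint8, red, green, blue), "fx", "fy", "cx", "cy" (pixels), "T" (4x4, takes a point from camera to world coordinates). Camera axes: x right, y down, z forward; pixel columns grow to the right and rows downward; lengths in mm; the calibration is good to about 2 mm. A picture is of the moment at which its call begins. There is no depth.
- job_done(): hands the job in, once; it reports no verdict.
The state is a dict: "t": time; "joints": joint angles; "qvel": joint speeds; "tau": joint torques, N m; "eef_pos": TCP position; "tcp_rot": TCP orientation; "ft_force": force on the tool from outside, world axes, zero at the start; "moment": the same for the moment, N m; "opening": opening from 0.0 (shut) to 1.0 (fully open).
Only numpy, scipy, OpenCV 4.12 (cv2) and the standard library are available. Lean on these libraries where they do the work, as an engineer would, in place of code of your own. Each camera call takes 0.05 s, during which the arm holds its last target. There are 200 camera calls.

## Task

Two turned wooden castor cups are to be drilled through together: nest the loose cup, mouth down, fully home over the matching cup screwed to the plywood board, and let go of it. Then take the spring-loaded centre punch out of its stand and set its tip inside the small ring marked at the centre of the upper cup, punch upright, pressing lightly so that the sprung tip is pushed about half way into its sleeve. Finish holding it there, punch in the gripper and still pressing, ready for the mallet, and leave the mallet, mug and sanding block where they are.

Things in the scene. Friction and masses are not known exactly. Their poses are not given: they have to be found in the camera images.
- cup: loose wooden castor cup, mouth down on the bench, 70 to 140 g, 40 mm tall: skirt 64 mm in diameter (lower 22 mm) with a solid cap 48 mm in diameter on it (upper 18 mm, a good grip). Underneath is a round recess 53 mm in diameter, 19 mm deep. Origin at the centre of the underside, z up, round about z
- mark (a point): centre of the marked ring on the flat top of the loose cup, on its axis 40 mm above its underside; the ring is a thin dark circle 12 mm in diameter with four short radial lines outside it; the surface is flat (3 mm blunt tip stays put on it)
- base_cup: fixed cup of the same shape and wood without a mark, screwed mouth down in the middle of the board; origin at the centre of its underside, 18 mm above the bench, z up. Nested fully home, the loose cup's rim rests on this cup's shoulder, its origin 22 mm above this one (40 mm above the bench; the marked top at 80 mm). Radial play when nested 2.5 mm
- board: fixed plywood drilling board 100x100x18 mm lying on the bench; origin at the centre of its underside, sides along x and y
- stand: fixed dark wooden stand block 70x70x56 mm with one upright hole 16.5 mm wide in the middle of its top, in which the punch hangs tip down by its collar; origin at the centre of its underside
- punch: sprung steel centre punch, 113 mm long, 80 g, upright in the stand, up to 3 degrees of lean. Origin at the end of the tip when that is fully out, z from tip to handle. Tip 0 to 18 mm, sleeve d 14 mm to 48 mm, collar d 24 mm to 53 mm, round ridged handle d 18 mm from 53 to 113 mm (grip here). In the stand the collar rests on top: origin 8 mm, handle 61 to 121 mm above the bench; lift 50 mm to clear
- tip (a point): the end of the punch's sprung tip (3 mm wide, blunt)
- plunger (a joint): how far the sprung tip is pushed into the sleeve, m: 0 fully out, 0.012 fully in, about 0.6 N per mm
- mallet: wooden mallet 110x231x60 mm lying behind the work; leave alone; origin at the centre of its underside. Above it three big fixed rolls hang on the back wall, about x 0.63 and beyond, y -0.1 to 0.37, from 0.35 m above the bench up: swing the arm past them with the hand drawn in
- mug: green mug with handle 86x125x96 mm at the back left; leave alone; origin at the centre of its underside
- sanding_block: wooden sanding block 63x110x30 mm behind the work; leave alone; origin at the centre of its underside
Not all that is in view belongs to the job. What is meant by the punch is not yellow, and is the smaller of those in its own colour.

How it is judged (in metres and radians):
On the way, in this order (a step that is already met when the one before it is completed fails the run):
1. the loose cup is nested fully home over the fixed cup, let go and at rest (horizontal distance between cup and base_cup below 0.004 m and z of cup in the frame of base_cup between 0.0195 and 0.0245 m and angle between the z axis of cup and the z axis of base_cup, either way round below 0.06 rad and z of mark in the frame of base_cup above 0.055 m and contact force between the fingers and cup below 0.3 N and linear speed of cup below 0.02 m/s), for 0.2 s.
2. the punch is held clear of its stand (z of punch in the frame of stand above 0.06 m and contact force between the fingers and punch above 0.2 N), for 0.2 s.
At the end, for the whole second after the job is handed in: Marked cup nested on the fixed cup (axes within 4 mm, 22 mm +-2.5 mm higher, level within 0.06 rad), not touched by the fingers; punch held by the gripper, still, tip within 6 mm of the mark's centre, upright within 8 degrees, pressing with 1 to 10 N, sprung tip 2.5 to 9.5 mm in (horizontal distance between cup and base_cup below 0.004 m and z of cup in the frame of base_cup between 0.0195 and 0.0245 m and angle between the z axis of cup and the z axis of base_cup, either way round below 0.06 rad and z of mark in the frame of base_cup above 0.055 m and contact force between the fingers and cup below 0.3 N and horizontal distance between tip and mark below 0.006 m and z of tip in the frame of cup between 0.037 and 0.043 m and angle between punch's own z axis and vertical below 0.14 rad and height (world z) of punch above 0.06 m and value of joint plunger between 0.0025 and 0.0095 m and contact force between punch and cup between 1 and 10 N and contact force between the fingers and punch above 0.2 N and linear speed of punch below 0.02 m/s); the arm keeps its last pose, push and grip.
It fails at once if the punch is pressed hard on the cup (over 25 N) (contact force between punch and cup above 25 N).
It fails at once if the mallet is moved more than 3 cm (distance of mallet from where it was at the start of the episode above 0.03 m).
It fails at once if the mug is moved more than 3 cm (distance of mug from where it was at the start of the episode above 0.03 m).
It fails at once if the sanding block is moved more than 3 cm (distance of sanding_block from where it was at the start of the episode above 0.03 m).
It also fails if it takes over 61 s, if anything falls off the work surface, if the arm or the gripper's body presses on something with over 40 N, if the wrist force passes 120 N, or if a joint passes its speed limit or range.

## Working session

There is one attempt and no reset: what is moved stays moved. The work goes in short steps, Python scripts to look and compute and a shell command to move; the robot and the scene stay as the last step left them, time stands still between calls to the robot, and variables do not carry over. Pictures are saved under pics/ and viewed, about 8 in all and at most 12, crops included, and the job is handed in when it is done.

```bash
mkdir -p pics; ls; cat > h.py <<'E'
import numpy as np, cv2
from cell import state, read_camera, job_done
def snap(n,f):
    c=read_camera(n); cv2.imwrite(f'pics/{f}.png',c['img'][:,:,::-1]); np.savez(f'pics/{f}.npz',**c); return c
def load(f): return dict(np.load(f'pics/{f}.npz'))
def ray(c,u,v):
    T=np.array(c['T']); d=T[:3,:3]@np.array([(u-c['cx'])/c['fx'],(v-c['cy'])/c['fy'],1]); return T[:3,3],d
def plane(c,u,v,z):
    o,d=ray(c,u,v); return o+d*(z-o[2])/d[2]
def proj(c,p):
    T=np.array(c['T']); q=T[:3,:3].T@(np.array(p,float)-T[:3,3]); return q[0]/q[2]*c['fx']+c['cx'],q[1]/q[2]*c['fy']+c['cy']
E
python3 - <<'E'
from h import *
a=snap('top','top0');b=snap('scene','scene0')
for c in(a,b): print(c['fx'],np.round(c['T'],3).tolist())
s=state();print(s)
E
```

```text
pics
488.83661303755883 [[0.029, -0.982, 0.187, 244.589], [-1.0, -0.03, -0.001, 48.966], [0.006, -0.187, -0.982, 1524.618], [0.0, 0.0, 0.0, 1.0]]
386.6764221876584 [[-0.843, -0.352, 0.407, 157.674], [-0.538, 0.557, -0.632, 641.154], [-0.005, -0.752, -0.659, 699.255], [0.0, 0.0, 0.0, 1.0]]
{'t': 0.1, 'joints': array([-1.32959565e+00,  4.91472905e-01,  1.55937977e+00,  5.42820088e-06,
        1.09168652e+00, -1.05575589e-01]), 'qvel': array([-0.00058051, -0.0005556 , -0.00073007, -0.00181384,  0.00035313,
       -0.00256536]), 'tau': array([ 3.65959066e-03, -6.13626122e+01, -2.58605272e+01,  6.94406661e-02,
        4.70233639e-02, -4.18667844e-05]), 'eef_pos': array([ 212.40764239, -587.59305398,  228.13957195]), 'tcp_rot': array([-3.14148812e+00,  9.40759550e-04, -1.22402252e+00]), 'ft_force': array([ 1.09310683, -0.15309149, -0.29475332]), 'moment': array([-0.01456113,  0.00492341, -0.0646346 ]), 'opening': 0.9996146118028967}
```

View pics/top0.png

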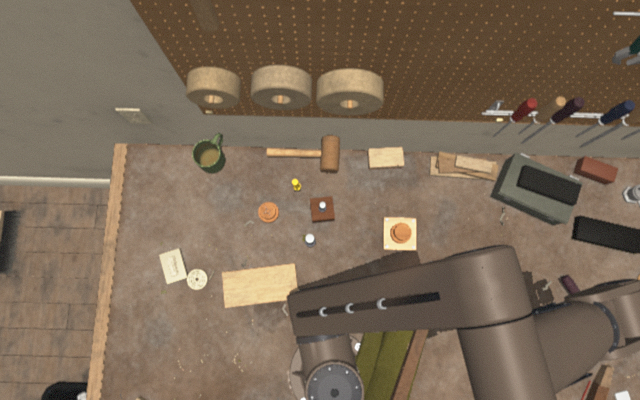

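View pics/scene0.png

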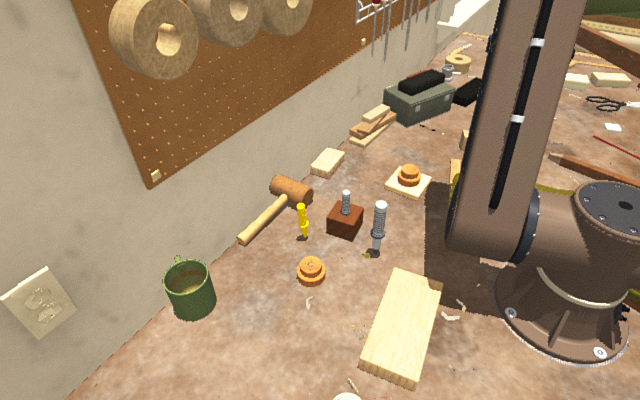

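The top view shows the loose cup at about (268,212), the base cup on its board at (401,233), the stand with the punch at (322,207), and decoys: a larger grey punch at (310,239) and a yellow one at (296,185). Next I measure them.

```bash
python3 - <<'E'
from h import *
a=load('top0');b=load('scene0')
def blobs(c,f,box,mn=30):
    h=cv2.cvtColor(c['img'],cv2.COLOR_RGB2HSV); m=f(h).astype(np.uint8)
    u0,v0,u1,v1=box; k=np.zeros_like(m);k[v0:v1,u0:u1]=m[v0:v1,u0:u1]
    n,l,s,ce=cv2.connectedComponentsWithStats(k)
    return [(ce[i].round(1).tolist(),s[i].tolist()) for i in range(1,n) if s[i,4]>mn]
org=lambda h:(h[...,0]<18)&(h[...,1]>150)&(h[...,2]>120)
for nm,box in(('loose',(250,195,290,230)),('base',(380,215,425,252))):
    for ce,s in blobs(a,org,box): print(nm,ce,s,plane(a,*ce,22 if nm=='loose' else 40).round(1))
for nm,box in(('loose',(290,250,330,290)),('base',(385,155,440,200))):
    for ce,s in blobs(b,org,box): print('sc',nm,ce,s,plane(b,*ce,22 if nm=='loose' else 40).round(1))
dark=lambda h:(h[...,2]<115)&(h[...,1]>120)
for ce,s in blobs(a,dark,(305,190,340,228)): print('stand',ce,s,plane(a,*ce,50).round(1))
gray=lambda h:(h[...,1]<60)&(h[...,2]>110)
for ce,s in blobs(a,gray,(300,190,340,250),5): print('gray',ce,s,plane(a,*ce,121).round(1))
for ce,s in blobs(b,gray,(335,180,360,225),5): print('sc gray',ce,s)
h=cv2.resize(a['img'][170:260,230:440],None,fx=3.8,fy=3.8,interpolation=cv2.INTER_CUBIC)
g=cv2.resize(b['img'][150:300,280:450],None,fx=3.2,fy=3.2,interpolation=cv2.INTER_CUBIC)
w=max(h.shape[1],g.shape[1]); 
cv2.imwrite('pics/crop1.png',h[:,:,::-1])
E
```

```text
sc loose [310.3, 271.7] [298, 264, 25, 15, 183] [469.3 213.1  22. ]
sc loose [311.2, 281.3] [297, 273, 28, 14, 141] [453.4 233.3  22. ]
sc base [408.8, 178.3] [398, 166, 22, 21, 250] [ 411.5 -184.3   40. ]
gray [317.1, 194.5] [313, 192, 11, 5, 30] [513.7  55.2 121. ]
gray [304.8, 210.2] [300, 201, 11, 19, 129] [466.2  89.5 121. ]
gray [322.1, 204.6] [319, 201, 7, 8, 44] [484.2  39.7 121. ]
gray [312.4, 231.2] [300, 221, 31, 27, 318] [405.6  65.5 121. ]
gray [300.5, 238.7] [300, 237, 2, 4, 6] [383.  99. 121.]
gray [329.0, 241.8] [324, 239, 10, 7, 47] [376.5  16.9 121. ]
sc gray [342.5, 183.7] [339, 180, 8, 8, 31]
sc gray [345.6, 194.8] [342, 189, 9, 15, 86]
sc gray [345.5, 209.0] [342, 204, 8, 10, 53]
```

View pics/crop1.png

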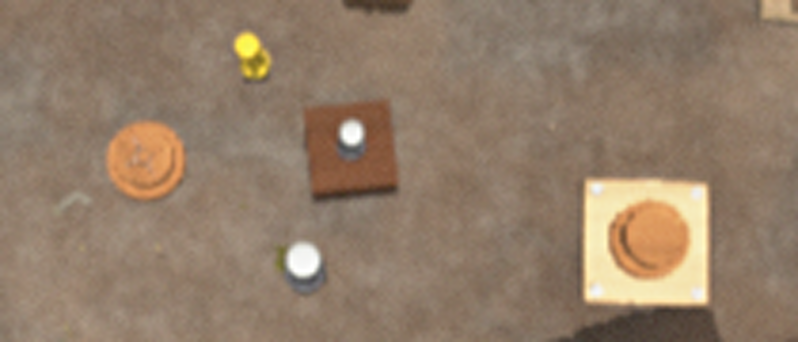

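Crop: loose cup skirt centre at (268.4,212.1) in full-image pixels, board centre at (400.3,233.7), stand top at (322.4,209.2), and punch top at (322.1,204.7).

```bash
python3 - <<'E'
from h import *
a=load('top0');b=load('scene0')
for n,u,v,z in(('loose',268.4,212.1,20),('board',400.3,233.7,18),('stand',322.4,209.2,56),('punch',322.1,204.7,121),('big',303/3.8+230,262/3.8+170,125),('yel',248/3.8+230,45/3.8+170,100)): print(n,plane(a,u,v,z).round(1))
E
```

```text
loose [472.7 205.4  20. ]
board [ 417.8 -205.4   18. ]
stand [481.1  38.   56. ]
punch [483.9  39.7 121. ]
big [382.7  72.3 125. ]
yel [554.1 121.5 100. ]
```

```bash
python3 -m handwheel '[{"hand":0.095,"x":0.206,"y":0.383,"z":0,"spin":-4},{"hand":0.095,"x":0.206,"y":0.383,"z":0,"spin":-4},{"hand":0.095,"x":0.206,"y":0.383,"z":0,"spin":-4},{"hand":0.095,"x":0.206,"y":0.383,"z":0,"spin":-4},{"hand":0.095,"x":0.206,"y":0.383,"z":0,"spin":-4},{"hand":0.095,"x":0.206,"y":0.383,"z":0,"spin":-4},{"hand":0.095,"x":0.206,"y":0.383,"z":0,"spin":-4},{"hand":0.095,"x":0.206,"y":0.383,"z":0,"spin":-4},{"hand":0.095,"x":0.206,"y":0.383,"z":0,"spin":-4},{"hand":0.095,"x":0.206,"y":0.383,"z":0,"spin":-4},{"hand":0.095,"x":0.206,"y":0.383,"z":0,"spin":-4},{"hand":0.095,"x":0.206,"y":0.383,"z":0,"spin":-4},{"hand":0.095,"x":0.206,"y":0.383,"z":0,"spin":-4},{"hand":0.095,"x":0.206,"y":0.383,"z":0,"spin":-4}]'
python3 - <<'E'
from h import *
c=snap('wrist','w1');print(c['fx'],np.round(c['T'],3).tolist()); s=state();print(s['t'],s['eef_pos'],s['tcp_rot'])
E
```

```text
t: 1.27
eef_pos: [418.3, -205.3, 228.6]
tcp_rot: [3.141, -0.0, -1.573]
ft_force: [-0.6, 0.2, -0.0]
opening: 1.0
303.2407587955255 [[-0.002, -0.956, -0.294, 503.095], [-1.0, 0.002, 0.0, -206.193], [0.0, 0.294, -0.956, 384.456], [0.0, 0.0, 0.0, 1.0]]
1.3167 [ 418.12791296 -205.60749693  228.56289974] [ 3.14137720e+00 -1.34979314e-04 -1.57388590e+00]
```

View pics/w1.png

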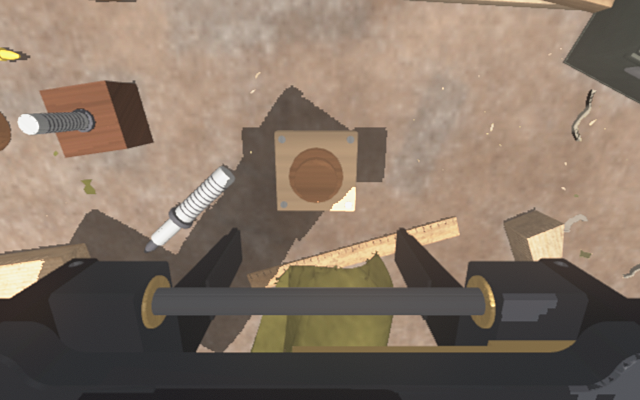

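The wrist view shows the board's corners at about (276,131), (356,130), (357,211), (276,212), with the base cup around (316,175). The large grey punch lies or leans at (190,210), and the stand with its punch is at left.

```bash
python3 - <<'E'
from h import *
c=load('w1')
P=np.array([plane(c,u,v,18) for u,v in((276,131),(356.5,130),(357,211),(276,212))]);print(P.round(1),P.mean(0))
for u,v in((150,250),(230,170)):print(plane(c,u,v,10).round(0))
for u,v in((30,124),): print(plane(c,u,v,121).round(0))
h=cv2.cvtColor(c['img'],cv2.COLOR_RGB2HSV)
k=h[175,270:365];print(k[::4].tolist())
m=((h[...,1]>115)).astype(np.uint8); m[:,:282]=0;m[:,350:]=0;m[:140]=0;m[206:]=0
n,l,s,ce=cv2.connectedComponentsWithStats(m);i=1+s[1:,4].argmax();print(s[i],ce[i])
ct=cv2.findContours((l==i).astype(np.uint8),0,1)[0][0];e=cv2.fitEllipse(cv2.convexHull(ct));print(e,plane(c,*e[0],40).round(1))
E
```

```text
[[ 472.1 -156.6   18. ]
 [ 473.  -251.9   18. ]
 [ 371.2 -256.2   18. ]
 [ 370.1 -152.2   18. ]] [ 421.59013577 -204.22550604   18.        ]
[312.  23.  10.]
[423. -96.  10.]
[487.  37. 121.]
[[14, 57, 90], [12, 59, 87], [15, 83, 182], [16, 84, 180], [16, 83, 182], [13, 118, 134], [13, 115, 133], [12, 117, 140], [12, 117, 139], [12, 118, 138], [13, 118, 138], [12, 116, 139], [12, 116, 138], [13, 116, 139], [13, 119, 139], [12, 117, 140], [12, 116, 138], [13, 117, 139], [13, 111, 145], [15, 85, 186], [15, 86, 187], [15, 85, 189], [14, 63, 97], [12, 63, 105]]
[ 290  148   52   55 1885] [315.4        173.89814324]
((315.5093688964844, 175.18641662597656), (52.01019287109375, 53.353084564208984), 176.0711212158203) [ 423.4 -203.3   40. ]
```

```bash
python3 -m handwheel '[{"hand":0.095,"x":0.055,"y":0.411,"z":-0.018},{"hand":0.095,"x":0.055,"y":0.411,"z":-0.018},{"hand":0.095,"x":0.055,"y":0.411,"z":-0.018},{"hand":0.095,"x":0.055,"y":0.411,"z":-0.018},{"hand":0.095,"x":0.055,"y":0.411,"z":-0.018},{"hand":0.095,"x":0.055,"y":0.411,"z":-0.018},{"hand":0.095,"x":0.055,"y":0.411,"z":-0.018},{"hand":0.095,"x":0.055,"y":0.411,"z":-0.018},{"hand":0.095,"x":0.055,"y":0.411,"z":-0.018},{"hand":0.095,"x":0.055,"y":0.411,"z":-0.018},{"hand":0.095,"x":0.055,"y":0.411,"z":-0.018},{"hand":0.095,"x":0.055,"y":0.411,"z":-0.018},{"hand":0.095,"x":0.055,"y":0.411,"z":-0.018},{"hand":0.095,"x":0.055,"y":0.411,"z":-0.018}]'
python3 - <<'E'
from h import *
c=snap('wrist','w2');a=load('w1')
def fit(c,t):
    h=cv2.cvtColor(c['img'],cv2.COLOR_RGB2HSV)
    m=(h[...,1]>t).astype(np.uint8); m[:,:275]=0;m[:,357:]=0;m[:135]=0;m[213:]=0
    n,l,s,ce=cv2.connectedComponentsWithStats(m);i=1+s[1:,4].argmax()
    ct=cv2.findContours((l==i).astype(np.uint8),0,1)[0][0];return s[i],cv2.fitEllipse(cv2.convexHull(ct))
for t in(115,135,150):print(fit(c,t))
h=cv2.cvtColor(c['img'],cv2.COLOR_RGB2HSV);print(h[175,270:365:4].tolist())
x=np.hstack([a['img'][120:225,260:370],c['img'][120:225,260:370]])
cv2.imwrite('pics/w12.png',cv2.resize(x,None,fx=3.6,fy=3.6,interpolation=cv2.INTER_CUBIC)[:,:,::-1])
print(state()['eef_pos'])
E
```

```text
(array([ 289,  148,   53,   55, 1872], dtype=int32), ((315.2033996582031, 175.0983123779297), (52.083106994628906, 53.29579162597656), 1.8578362464904785))invalid input
Traceback (most recent call last):
ValueError: attempt to get argmax of an empty sequence
```

```bash
python3 -m handwheel '[{"hand":0.095,"x":0.055,"y":0.411,"z":-0.018,"spin":0},{"hand":0.095,"x":0.055,"y":0.411,"z":-0.018,"spin":0},{"hand":0.095,"x":0.055,"y":0.411,"z":-0.018,"spin":0},{"hand":0.095,"x":0.055,"y":0.411,"z":-0.018,"spin":0},{"hand":0.095,"x":0.055,"y":0.411,"z":-0.018,"spin":0},{"hand":0.095,"x":0.055,"y":0.411,"z":-0.018,"spin":0},{"hand":0.095,"x":0.055,"y":0.411,"z":-0.018,"spin":0},{"hand":0.095,"x":0.055,"y":0.411,"z":-0.018,"spin":0},{"hand":0.095,"x":0.055,"y":0.411,"z":-0.018,"spin":0},{"hand":0.095,"x":0.055,"y":0.411,"z":-0.018,"spin":0},{"hand":0.095,"x":0.055,"y":0.411,"z":-0.018,"spin":0},{"hand":0.095,"x":0.055,"y":0.411,"z":-0.018,"spin":0},{"hand":0.095,"x":0.055,"y":0.411,"z":-0.018,"spin":0},{"hand":0.095,"x":0.055,"y":0.411,"z":-0.018,"spin":0}]' && 
python3 - <<'E'
from h import *
c=snap('wrist','w2');a=load('w1')
def fit(c,t):
    h=cv2.cvtColor(c['img'],cv2.COLOR_RGB2HSV)
    m=(h[...,1]>t).astype(np.uint8); m[:,:275]=0;m[:,357:]=0;m[:135]=0;m[213:]=0
    n,l,s,ce=cv2.connectedComponentsWithStats(m);i=1+s[1:,4].argmax()
    ct=cv2.findContours((l==i).astype(np.uint8),0,1)[0][0];return s[i],cv2.fitEllipse(cv2.convexHull(ct))
h=cv2.cvtColor(c['img'],cv2.COLOR_RGB2HSV);print(h[175,270:365:4].tolist())
x=np.hstack([a['img'][120:225,260:370],c['img'][120:225,260:370]])
cv2.imwrite('pics/w12.png',cv2.resize(x,None,fx=3.6,fy=3.6,interpolation=cv2.INTER_CUBIC)[:,:,::-1])
print(state()['eef_pos'])
for t in(115,135):print(fit(c,t))
E
```

```text
t: 2.53
eef_pos: [473.6, 204.7, 210.6]
tcp_rot: [3.141, -0.0, -1.575]
ft_force: [0.4, 0.1, -0.3]
opening: 0.998
[[12, 53, 96], [11, 56, 96], [12, 50, 101], [14, 54, 100], [12, 53, 97], [13, 121, 133], [13, 118, 132], [13, 116, 119], [13, 116, 119], [12, 118, 127], [12, 115, 124], [12, 97, 110], [13, 121, 131], [12, 119, 133], [11, 75, 99], [13, 120, 136], [13, 122, 140], [13, 120, 134], [12, 100, 117], [13, 54, 99], [14, 54, 99], [14, 52, 98], [13, 55, 98], [14, 54, 100]]
[473.6689095  204.65747543 210.76165293]
(array([ 289,  149,   53,   54, 1702], dtype=int32), ((315.2636413574219, 175.5959014892578), (52.33189010620117, 53.47032928466797), 3.934621572494507))Traceback (most recent call last):
  File "<stdin>", line 12, in <module>
  File "<stdin>", line 6, in fit
ValueError: attempt to get argmax of an empty sequence
```

View pics/w12.png

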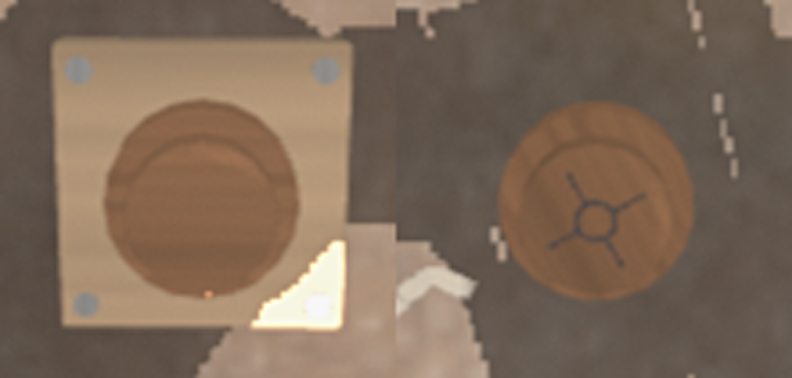

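Left half is the base cup on the board, and right half the marked loose cup (ring at px (315.3,181.4)), at nearly the same relative pose. So base − loose ≈ (−55.0, −410.2) mm.

```bash
python3 - <<'E'
from h import *
c=load('w2');print(plane(c,315.3,181.4,40),plane(c,315.3,175.6,22))
print(state()['eef_pos'])
E
```

```text
[475.89494779 206.68208336  40.        ] [478.29626064 206.80691868  22.        ]
[473.6689095  204.65747543 210.76165293]
```

```bash
python3 -m handwheel '[{"hand":0.095,"x":0.0022,"y":0.002,"z":-0.04,"spin":0},{"hand":0.095,"x":0.0022,"y":0.002,"z":-0.08,"spin":0},{"hand":0.095,"x":0.0022,"y":0.002,"z":-0.12,"spin":0},{"hand":0.095,"x":0.0022,"y":0.002,"z":-0.15,"spin":0},{"hand":0.095,"x":0.0022,"y":0.002,"z":-0.171,"spin":0},{"hand":0.095,"x":0.0022,"y":0.002,"z":-0.171,"spin":0},{"hand":0.095,"x":0.0022,"y":0.002,"z":-0.171,"spin":0},{"hand":0.03,"x":0.0022,"y":0.002,"z":-0.171,"spin":0},{"hand":0.03,"x":0.0022,"y":0.002,"z":-0.171,"spin":0},{"hand":0.03,"x":0.0022,"y":0.002,"z":-0.171,"spin":0},{"hand":0.03,"x":0.0022,"y":0.002,"z":-0.171,"spin":0},{"hand":0.03,"x":0.0022,"y":0.002,"z":-0.171,"spin":0},{"hand":0.03,"x":0.0022,"y":0.002,"z":-0.171,"spin":0},{"hand":0.03,"x":0.0022,"y":0.002,"z":-0.171,"spin":0},{"hand":0.03,"x":0.0022,"y":0.002,"z":-0.171,"spin":0},{"hand":0.03,"x":0.0022,"y":0.002,"z":-0.171,"spin":0},{"hand":0.03,"x":0.0022,"y":0.002,"z":-0.171,"spin":0},{"hand":0.03,"x":0.0022,"y":0.002,"z":-0.171,"spin":0}]'
```

```text
t: 4.08
eef_pos: [475.7, 208.2, 39.7]
tcp_rot: [-3.142, -0.0, -1.573]
ft_force: [-0.5, 1.4, 2.6]
opening: 0.501
```

```bash
python3 -m handwheel '[{"hand":0.03,"x":0,"y":0,"z":0.03,"spin":0},{"hand":0.03,"x":0,"y":0,"z":0.07,"spin":0},{"hand":0.03,"x":0,"y":0,"z":0.11,"spin":0},{"hand":0.03,"x":0,"y":0,"z":0.15,"spin":0},{"hand":0.03,"x":0,"y":0,"z":0.16,"spin":0},{"hand":0.03,"x":0,"y":0,"z":0.16,"spin":0},{"hand":0.03,"x":0,"y":0,"z":0.16,"spin":0},{"hand":0.03,"x":0,"y":0,"z":0.16,"spin":0},{"hand":0.03,"x":0,"y":0,"z":0.16,"spin":0}]'
python3 - <<'E'
from h import *
c=snap('wrist','w3');s=state();print(s['eef_pos'],s['opening'])
p=s['eef_pos'];print(proj(c,[p[0],p[1],p[2]]),np.round(c['T'],3).tolist())
u,v=map(int,proj(c,p)); x=c['img'][v-60:v+50,u-75:u+75];print(u,v)
cv2.imwrite('pics/w3c.png',cv2.resize(x,None,fx=4,fy=4,interpolation=cv2.INTER_CUBIC)[:,:,::-1])
E
```

```text
t: 4.83
eef_pos: [475.0, 208.0, 197.7]
tcp_rot: [3.138, -0.001, -1.573]
ft_force: [-0.8, 0.2, -0.7]
opening: 0.503
[475.13577369 208.00544066 197.89877002] 0.4975820538046898
(np.float64(316.4323253040376), np.float64(258.20539392259036)) [[-0.002, -0.955, -0.297, 560.324], [-1.0, 0.002, -0.001, 207.173], [0.001, 0.297, -0.955, 353.376], [0.0, 0.0, 0.0, 1.0]]
316 258
```

View pics/w3c.png

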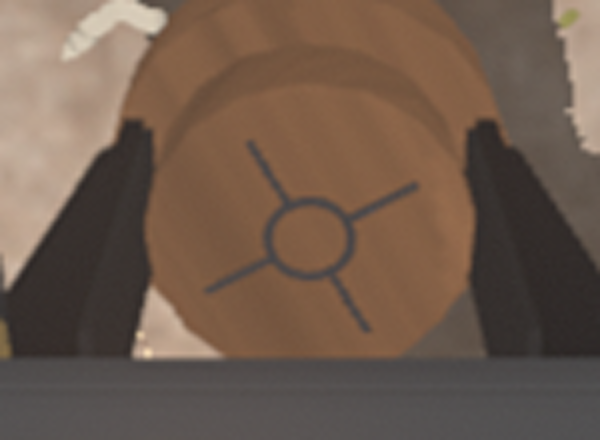

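The ring sits at px (318.5,257.5), with the cup square in the jaws. The camera reads y about 1.2 mm too low, so the nest target for the TCP is (420.65, −202.3).

```bash
python3 -m handwheel '[{"hand":0.03,"x":-0.055,"y":-0.4105,"z":0,"spin":0},{"hand":0.03,"x":-0.055,"y":-0.4105,"z":0,"spin":0},{"hand":0.03,"x":-0.055,"y":-0.4105,"z":0,"spin":0},{"hand":0.03,"x":-0.055,"y":-0.4105,"z":0,"spin":0},{"hand":0.03,"x":-0.055,"y":-0.4105,"z":0,"spin":0},{"hand":0.03,"x":-0.055,"y":-0.4105,"z":0,"spin":0},{"hand":0.03,"x":-0.055,"y":-0.4105,"z":0,"spin":0},{"hand":0.03,"x":-0.055,"y":-0.4105,"z":0,"spin":0},{"hand":0.03,"x":-0.055,"y":-0.4105,"z":0,"spin":0},{"hand":0.03,"x":-0.055,"y":-0.4105,"z":0,"spin":0},{"hand":0.03,"x":-0.055,"y":-0.4105,"z":0,"spin":0},{"hand":0.03,"x":-0.055,"y":-0.4105,"z":0,"spin":0},{"hand":0.03,"x":-0.055,"y":-0.4105,"z":-0.04,"spin":0},{"hand":0.03,"x":-0.055,"y":-0.4105,"z":-0.075,"spin":0},{"hand":0.03,"x":-0.055,"y":-0.4105,"z":-0.098,"spin":0},{"hand":0.03,"x":-0.055,"y":-0.4105,"z":-0.098,"spin":0},{"hand":0.03,"x":-0.055,"y":-0.4105,"z":-0.098,"spin":0},{"hand":0.03,"x":-0.055,"y":-0.4105,"z":-0.098,"spin":0},{"hand":0.03,"x":-0.055,"y":-0.4105,"z":-0.098,"spin":0},{"hand":0.03,"x":-0.055,"y":-0.4105,"z":-0.098,"spin":0}]'
python3 -m handwheel '[{"hand":0.03,"x":0,"y":0,"z":-0.003,"spin":0},{"hand":0.03,"x":0,"y":0,"z":-0.006,"spin":0},{"hand":0.03,"x":0,"y":0,"z":-0.008,"spin":0},{"hand":0.03,"x":0,"y":0,"z":-0.008,"spin":0},{"hand":0.03,"x":0,"y":0,"z":-0.008,"spin":0},{"hand":0.03,"x":0,"y":0,"z":-0.008,"spin":0}]'
```

```text
t: 6.55
eef_pos: [421.2, -202.3, 103.0]
tcp_rot: [-3.14, -0.001, -1.573]
ft_force: [-0.0, 0.4, -1.3]
opening: 0.499
t: 7.05
eef_pos: [420.6, -202.3, 93.6]
tcp_rot: [3.141, 0.0, -1.573]
ft_force: [0.0, 0.1, -2.0]
opening: 0.499
```

```bash
python3 -m handwheel '[{"hand":0.03,"x":0,"y":0,"z":-0.004,"spin":0},{"hand":0.03,"x":0,"y":0,"z":-0.008,"spin":0},{"hand":0.03,"x":0,"y":0,"z":-0.011,"spin":0},{"hand":0.03,"x":0,"y":0,"z":-0.0135,"spin":0},{"hand":0.03,"x":0,"y":0,"z":-0.0135,"spin":0},{"hand":0.03,"x":0,"y":0,"z":-0.0135,"spin":0},{"hand":0.03,"x":0,"y":0,"z":-0.0135,"spin":0}]'
```

```text
t: 7.63
eef_pos: [420.6, -202.2, 80.0]
tcp_rot: [3.141, 0.0, -1.573]
ft_force: [0.5, 1.0, -0.5]
opening: 0.5
```

```bash
python3 -m handwheel '[{"hand":0.03,"x":0,"y":0,"z":-0.0008,"spin":0},{"hand":0.03,"x":0,"y":0,"z":-0.0008,"spin":0},{"hand":0.08,"x":0,"y":0,"z":-0.0008,"spin":0},{"hand":0.08,"x":0,"y":0,"z":-0.0008,"spin":0},{"hand":0.08,"x":0,"y":0,"z":-0.0008,"spin":0},{"hand":0.08,"x":0,"y":0,"z":-0.0008,"spin":0},{"hand":0.08,"x":0,"y":0,"z":-0.0008,"spin":0},{"hand":0.08,"x":0,"y":0,"z":-0.0008,"spin":0},{"hand":0.08,"x":0,"y":0,"z":0.03,"spin":0},{"hand":0.08,"x":0,"y":0,"z":0.07,"spin":0},{"hand":0.08,"x":0,"y":0,"z":0.11,"spin":0},{"hand":0.08,"x":0,"y":0,"z":0.15,"spin":0},{"hand":0.08,"x":0,"y":0,"z":0.15,"spin":0},{"hand":0.08,"x":0,"y":0,"z":0.15,"spin":0},{"hand":0.08,"x":0,"y":0,"z":0.15,"spin":0},{"hand":0.08,"x":0,"y":0,"z":0.15,"spin":0},{"hand":0.08,"x":0,"y":0,"z":0.15,"spin":0}]'
python3 - <<'E'
from h import *
c=snap('wrist','w4');s=state();print(s['eef_pos'],s['opening'])
x=c['img'][100:240,240:400]
cv2.imwrite('pics/w4c.png',cv2.resize(x,None,fx=4,fy=4,interpolation=cv2.INTER_CUBIC)[:,:,::-1])
E
```

```text
t: 9.05
eef_pos: [420.3, -202.1, 228.9]
tcp_rot: [3.14, 0.001, -1.573]
ft_force: [-0.4, -0.4, 0.2]
opening: 0.842
[ 420.35994562 -202.12937215  229.04271281] 0.8433766844302776
```

View pics/w4c.png

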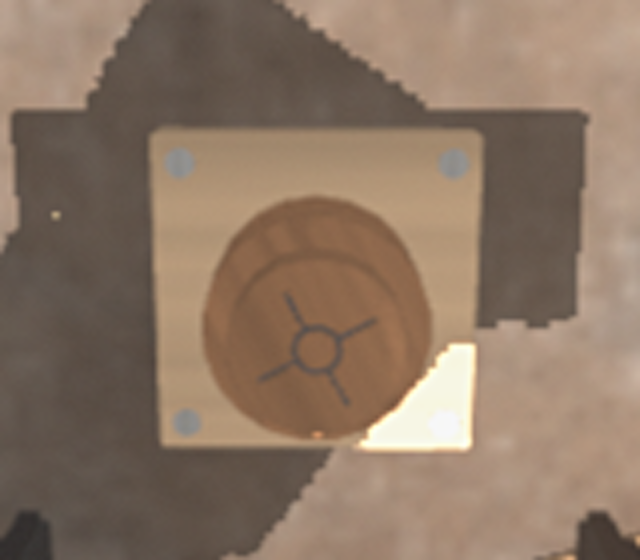

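The cup is nested on the board, level and centred, with the ring at px (319,187.3) and the board screws visible at four corners.

```bash
python3 - <<'E'
from h import *
c=load('w4');print('mark',plane(c,319,187.3,80))
print('board',np.mean([plane(c,240+u/4,100+v/4,18) for u,v in((180,163),(454,163),(443,424),(187,423))],0))
a=snap('top','top1');cv2.imwrite('pics/t1c.png',cv2.resize(a['img'][185:240,300:420],None,fx=6,fy=6,interpolation=cv2.INTER_CUBIC)[:,:,::-1])
E
```

```text
mark [ 421.41969042 -203.84837171   80.        ]
board [ 420.91753636 -203.97430164   18.        ]
```

```bash
python3 -m handwheel '[{"hand":0.06,"x":0.063,"y":0.24,"z":0,"spin":0},{"hand":0.06,"x":0.063,"y":0.24,"z":0,"spin":0},{"hand":0.06,"x":0.063,"y":0.24,"z":0,"spin":0},{"hand":0.06,"x":0.063,"y":0.24,"z":0,"spin":0},{"hand":0.06,"x":0.063,"y":0.24,"z":0,"spin":0},{"hand":0.06,"x":0.063,"y":0.24,"z":0,"spin":0},{"hand":0.06,"x":0.063,"y":0.24,"z":0,"spin":0},{"hand":0.06,"x":0.063,"y":0.24,"z":0,"spin":0},{"hand":0.06,"x":0.063,"y":0.24,"z":0,"spin":0},{"hand":0.06,"x":0.063,"y":0.24,"z":0,"spin":0},{"hand":0.06,"x":0.063,"y":0.24,"z":0,"spin":0}]'
python3 - <<'E'
from h import *
c=snap('wrist','w5');s=state();print(s['eef_pos'],s['opening'])
p=s['eef_pos'];print(proj(c,[p[0],p[1],121]),proj(c,[p[0],p[1],61]))
cv2.imwrite('pics/w5c.png',cv2.resize(c['img'][100:260,220:420],None,fx=3.5,fy=3.5,interpolation=cv2.INTER_CUBIC)[:,:,::-1])
E
```

```text
t: 10.07
eef_pos: [483.5, 36.5, 230.0]
tcp_rot: [3.141, -0.0, -1.575]
ft_force: [-0.5, 0.7, 0.4]
opening: 0.634
[483.56553606  36.55076633 230.11681511] 0.6282460988898063
(np.float64(316.9497139126656), np.float64(200.22727289000994)) (np.float64(317.0995246342659), np.float64(183.69195359589102))
```

View pics/w5c.png

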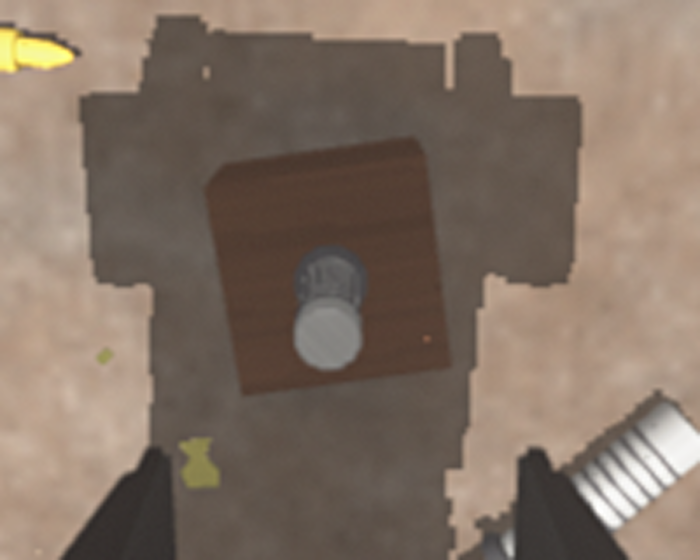

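The punch top is at px (313.7,195.7) and its collar at about (314.3,180). The stand is dark red-brown and turned about 8°.

```bash
python3 - <<'E'
from h import *
c=load('w5');print('top',plane(c,313.7,195.7,121),'collar',plane(c,314.3,180,61))
E
```

```text
top [487.91722883  39.49717307 121.        ] collar [487.77962365  39.61718036  61.        ]
```

```bash
python3 -m handwheel '[{"hand":0.06,"x":0.0043,"y":0.003,"z":-0.02,"spin":0},{"hand":0.06,"x":0.0043,"y":0.003,"z":-0.05,"spin":0},{"hand":0.06,"x":0.0043,"y":0.003,"z":-0.085,"spin":0},{"hand":0.06,"x":0.0043,"y":0.003,"z":-0.115,"spin":0},{"hand":0.06,"x":0.0043,"y":0.003,"z":-0.14,"spin":0},{"hand":0.06,"x":0.0043,"y":0.003,"z":-0.14,"spin":0},{"hand":0.06,"x":0.0043,"y":0.003,"z":-0.14,"spin":0},{"hand":0.06,"x":0.0043,"y":0.003,"z":-0.14,"spin":0},{"hand":0.005,"x":0.0043,"y":0.003,"z":-0.14,"spin":0},{"hand":0.005,"x":0.0043,"y":0.003,"z":-0.14,"spin":0},{"hand":0.005,"x":0.0043,"y":0.003,"z":-0.14,"spin":0},{"hand":0.005,"x":0.0043,"y":0.003,"z":-0.14,"spin":0},{"hand":0.005,"x":0.0043,"y":0.003,"z":-0.14,"spin":0},{"hand":0.005,"x":0.0043,"y":0.003,"z":-0.14,"spin":0},{"hand":0.005,"x":0.0043,"y":0.003,"z":-0.14,"spin":0},{"hand":0.005,"x":0.0043,"y":0.003,"z":-0.14,"spin":0}]'
```

```text
t: 11.45
eef_pos: [488.0, 40.7, 90.2]
tcp_rot: [3.142, -0.0, -1.573]
ft_force: [-0.8, -0.5, 1.5]
opening: 0.188
```

```bash
python3 -m handwheel '[{"hand":0.005,"x":0,"y":0,"z":0,"spin":0},{"hand":0.005,"x":0,"y":0,"z":0,"spin":0},{"hand":0.005,"x":0,"y":0,"z":0,"spin":0},{"hand":0.005,"x":0,"y":0,"z":0,"spin":0}]'
```

```text
t: 11.78
eef_pos: [488.0, 40.7, 90.2]
tcp_rot: [-3.142, -0.0, -1.573]
ft_force: [0.4, 0.3, 1.9]
opening: 0.183
```

```bash
python3 -m handwheel '[{"hand":0.005,"x":0,"y":0,"z":0.02,"spin":0},{"hand":0.005,"x":0,"y":0,"z":0.045,"spin":0},{"hand":0.005,"x":0,"y":0,"z":0.07,"spin":0},{"hand":0.005,"x":0,"y":0,"z":0.11,"spin":0},{"hand":0.005,"x":0,"y":0,"z":0.11,"spin":0},{"hand":0.005,"x":0,"y":0,"z":0.11,"spin":0},{"hand":0.005,"x":0,"y":0,"z":0.11,"spin":0}]'
python3 -m handwheel '[{"hand":0.005,"x":-0.01,"y":-0.035,"z":0,"spin":0},{"hand":0.005,"x":-0.02,"y":-0.07,"z":0,"spin":0},{"hand":0.005,"x":-0.03,"y":-0.105,"z":0,"spin":0},{"hand":0.005,"x":-0.04,"y":-0.14,"z":0,"spin":0},{"hand":0.005,"x":-0.05,"y":-0.175,"z":0,"spin":0},{"hand":0.005,"x":-0.06,"y":-0.21,"z":0,"spin":0},{"hand":0.005,"x":-0.0665,"y":-0.235,"z":0,"spin":0},{"hand":0.005,"x":-0.0665,"y":-0.243,"z":0,"spin":0},{"hand":0.005,"x":-0.0665,"y":-0.243,"z":-0.02,"spin":0},{"hand":0.005,"x":-0.0665,"y":-0.243,"z":-0.02,"spin":0},{"hand":0.005,"x":-0.0665,"y":-0.243,"z":-0.02,"spin":0},{"hand":0.005,"x":-0.0665,"y":-0.243,"z":-0.02,"spin":0},{"hand":0.005,"x":-0.0665,"y":-0.243,"z":-0.02,"spin":0},{"hand":0.005,"x":-0.0665,"y":-0.243,"z":-0.02,"spin":0}]'
python3 - <<'E'
from h import *
c=snap('wrist','w6');b=snap('scene','s6');s=state();print(s['eef_pos'],s['opening'])
p=s['eef_pos'];z=p[2]-82
print('scene proj tip',proj(b,[p[0],p[1],z]),'top',proj(b,[p[0],p[1],z+113]),'mark',proj(b,[421,-202.4,80]))
print('wrist proj tip',proj(c,[p[0],p[1],z]),'mark',proj(c,[421.4,-203.8,80]))
A=cv2.resize(b['img'][110:210,355:455],None,fx=4,fy=4,interpolation=cv2.INTER_CUBIC)
B=cv2.resize(c['img'][130:280,260:360],None,fx=4,fy=4,interpolation=cv2.INTER_CUBIC)
o=np.zeros((600,800,3),np.uint8);o[:400,:400]=A;o[:,400:]=B
cv2.imwrite('pics/c6.png',o[:,:,::-1])
E
```

```text
t: 12.37
eef_pos: [487.5, 40.7, 199.5]
tcp_rot: [3.141, -0.0, -1.573]
ft_force: [0.0, 0.2, -1.5]
opening: 0.186
t: 13.53
eef_pos: [421.8, -201.9, 180.6]
tcp_rot: [-3.141, -0.0, -1.572]
ft_force: [0.4, 0.0, -1.2]
opening: 0.19
[ 421.65654897 -202.01236807  180.54734073] 0.18456853906833684
scene proj tip (np.float64(410.9573397148145), np.float64(156.4156685066854)) top (np.float64(417.50197137675207), np.float64(119.05297692196001)) mark (np.float64(410.2546968555846), np.float64(162.0460845282392))
wrist proj tip (np.float64(317.0270285301874), np.float64(210.37080128808026)) mark (np.float64(319.0804631141456), np.float64(203.6457112735998))
```

View pics/c6.png

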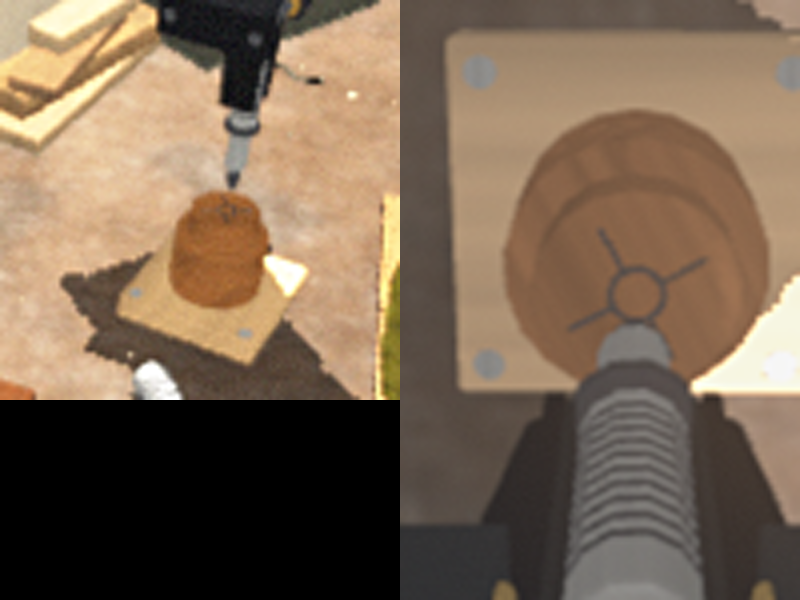

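Left (scene): the tip at (413.2,156.7) hangs over the mark at (412.2,162.5). Both are offset from my projections by the same ~2 px. Right (wrist): the punch axis lines up with the ring, so I press down slowly.

```bash
python3 -m handwheel '[{"hand":0.005,"x":0,"y":0,"z":-0.007,"spin":0},{"hand":0.005,"x":0,"y":0,"z":-0.013,"spin":0},{"hand":0.005,"x":0,"y":0,"z":-0.016,"spin":0},{"hand":0.005,"x":0,"y":0,"z":-0.018,"spin":0},{"hand":0.005,"x":0,"y":0,"z":-0.0195,"spin":0},{"hand":0.005,"x":0,"y":0,"z":-0.021,"spin":0},{"hand":0.005,"x":0,"y":0,"z":-0.0225,"spin":0},{"hand":0.005,"x":0,"y":0,"z":-0.024,"spin":0},{"hand":0.005,"x":0,"y":0,"z":-0.024,"spin":0},{"hand":0.005,"x":0,"y":0,"z":-0.024,"spin":0},{"hand":0.005,"x":0,"y":0,"z":-0.024,"spin":0},{"hand":0.005,"x":0,"y":0,"z":-0.024,"spin":0},{"hand":0.005,"x":0,"y":0,"z":-0.024,"spin":0},{"hand":0.005,"x":0,"y":0,"z":-0.024,"spin":0},{"hand":0.005,"x":0,"y":0,"z":-0.024,"spin":0},{"hand":0.005,"x":0,"y":0,"z":-0.024,"spin":0},{"hand":0.005,"x":0,"y":0,"z":-0.024,"spin":0},{"hand":0.005,"x":0,"y":0,"z":-0.024,"spin":0}]'
python3 - <<'E'
from h import *
c=snap('wrist','w7');b=snap('scene','s7');s=state();print(s['eef_pos'],s['opening'],s['ft_force'],s['t'])
A=cv2.resize(b['img'][110:210,355:455],None,fx=4,fy=4,interpolation=cv2.INTER_CUBIC)
B=cv2.resize(c['img'][130:280,260:360],None,fx=4,fy=4,interpolation=cv2.INTER_CUBIC)
o=np.zeros((600,800,3),np.uint8);o[:400,:400]=A;o[:,400:]=B
cv2.imwrite('pics/c7.png',o[:,:,::-1])
E
```

```text
t: 15.13
eef_pos: [421.5, -202.3, 156.2]
tcp_rot: [-3.142, -0.0, -1.573]
ft_force: [-1.4, 1.1, 2.8]
opening: 0.185
[ 421.44377693 -202.2867933   156.14077396] 0.18639807266864558 [-1.5305144   1.01593804  3.20106993] 15.2333
```

View pics/c7.png

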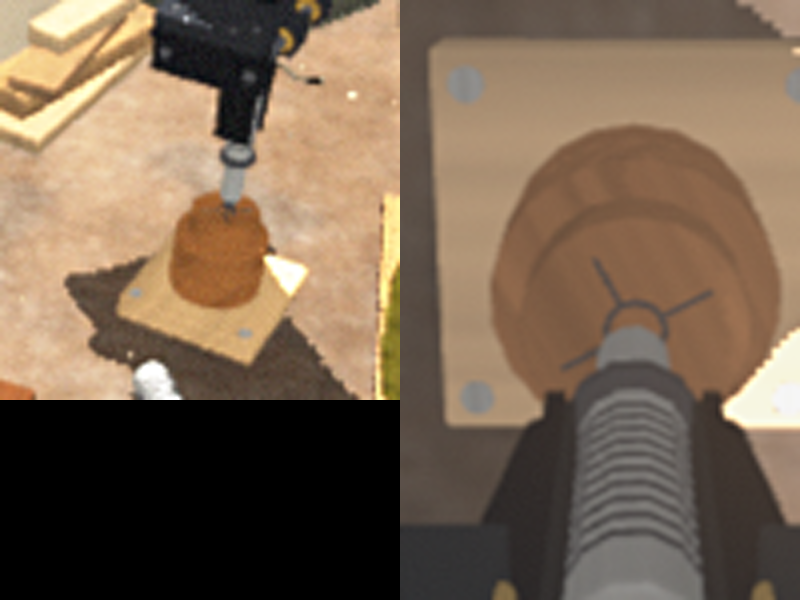

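The tip sits on the mark (scene crop (229,211)), the cup is still nested, and the vertical force has risen by about 4 N, which fits roughly 6 mm of plunger. Handing in.

```bash
python3 -c "
from h import *
print(job_done()); s=state();print(s['t'],s['eef_pos'],s['ft_force'],s['opening'])"
```

```text
the job is handed in; nothing more can be done
None
the job is handed in; nothing more can be done
```

I nested the loose cup over the fixed cup and let go of it. I then took the smaller grey punch from the stand and pressed its tip on the mark, and handed in at about 15 s with the punch still gripped. No verdict was reported.

- **Nesting:** after release, the mark and the centre of the board's four screws agreed within about 0.5 mm in the wrist view. The cup went down to its full depth with almost no contact force.
- **Punch position:** in the last pictures the tip sits on the mark, lined up with the ring from both views. It looked upright to about 1°.
- **Pressing:** the arm stopped where the sprung tip should be about 6 mm in. The vertical force rose by about 4 N on contact, which fits the spring. Plunger travel was worked out from arm height and force, not measured directly.
- **Disagreements:** the wrist camera read y about 1 to 1.5 mm low compared with the jaws when they held the cup, and I corrected for that. The scene camera was about 2 px off, the same for tip and mark. A sideways force of about 1.5 N showed at the end.
- **Mallet, mug and sanding block:** the arm stayed away from them. I did not measure them again afterwards.
- **Refused call:** one move was refused because it left out "spin", so nothing moved and I sent it again in full.

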